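# Check the primer on an axle saddle with a film gauge

## Robot

A 6-joint arm with a two-finger parallel gripper is mounted at the origin on a cart in front of the work surface, level with it; the furniture and walls round the work are solid. World frame = base frame: x ahead of the robot, y to its left, z up, the work surface at z = 0. Lengths are in m, angles in rad, forces in N, time in s.
With the tool pointing down it reaches from about 0.275 to 0.975 m from the base axis. Payload 8.4 kg.
Tool frame: the origin (TCP) lies between the finger pads; the fingertips stand 14 mm ahead of it and the grasp point (between the pads) lies 5 mm behind it (ctrl.tcp_to_tips is the distance from the TCP to the fingertips, in m); z points along the fingers, y is the direction in which the jaws open and shut (so a half turn about z gives the same grasp; the last joint's range is limited). The gripper opens to 92 mm and grips with 3 to 60 N. Pads are 20 mm wide; open, the fingers measure 128 mm over their backs; the gripper's body (75 mm by 189 mm) begins 69 mm behind the grasp point.
Start: joints at [1.219, 0.353, 1.633, -0, 1.155, -0.002], TCP at [0.214, 0.587, 0.229] pointing down, gripper open.
Joint ranges: [-2.63, 2.63], [-0.92, 2.1], [0.06, 2.66], [-1.3, 4.44], [0, 2.69], [-3.02, 3.02]. Speed limits (rad/s): [2.22, 2.22, 2.79, 3.14, 3.14, 3.14].

## Interface

Orientations are given as [roll, pitch, yaw] about the fixed x, y, z axes, in that order (R = Rz(yaw) Ry(pitch) Rx(roll)).
In Python, from plant import ctrl gives the robot as it stands.
- The arm moves only by the tool play_rows, never from a script. Its argument "increments" is a list of rows, each a list of 7 numbers: the turn, a rotation vector about the world's x, y, z in degrees, then the shift along the world's x, y, z in cm, then the finger opening in cm, from 0 to 9.19. In form: [[ax, ay, az, dx, dy, dz, gripper], ...]. A call has 1 to 20 rows; each row is the pose to reach, as a shift and turn from the pose measured when the call began; what a row does not reach only later rows make up. A row lasts 1/10 s, in which the tool goes at most 50 mm and 8.59 degrees, less where a joint would pass 70% of its speed; a pose out of reach is approached as far as the arm can. A call with a gripper value outside its range is refused whole. The fingers move at their own pace and stop on an object; the grip force is fixed at half the most. Time passes only in rows, so rows that repeat a pose let the fingers close. It gives the time, the measured TCP pose, the force and the opening at its end, in the units of the state.
- ctrl.observe(): the state, without advancing time (a new reading comes with each control period).
- ctrl.camera(name): name is "scene" or "top" or "wrist"; returns the picture (480x640x3 uint8, blue, green, red); there is no depth.
- ctrl.camera_info(name): a dict with "intrinsics" (3x3 intrinsics, pixels), "world_from_camera" (4x4, takes a point from camera to world coordinates). Camera axes: x right, y up, looking along -z (the intrinsics and any distortion apply to the point x, -y, -z); pixel columns grow to the right and rows downward; lengths in m; the calibration is good to about 2 mm. A picture is of the moment at which its call begins: read the wrist's pose just before it. camera_info takes no time and is no camera call; for the wrist camera it gives the pose at the moment of the call.
- ctrl.hand_in(): hands the job in, once; it reports no verdict.
Trained networks look in the newest picture that a camera, given by its name, has taken for a name from the list of things; names that differ only in an ending like _2 or _b are one class to them, and where a whole thing is asked for, a point or a joint stands for the part that bears it (a point fixed in the world has none). Each returns a list of dicts, best first, with "score" (0 to 1); they miss things now and then, are a little off and sometimes report something else, mostly with a low value. They report only what shows in the picture. A call takes as long as a camera call. They do not tell look-alikes from the thing itself.
- ctrl.look_for(query, camera): "position" ([column, row] in pixels, amid what is visible of it).
- ctrl.landmark_of(query, camera): "position" ([column, row] in pixels: a listed point, or the origin of a listed thing).
The state is a dict: "time": time; "joints": joint angles; "qvel": joint speeds; "effort": joint torques, N m; "ee_pos": TCP position; "tool_rot": TCP orientation; "force": force on the tool from outside, world axes, zero at the start; "ft_torque": the same for the moment, N m; "gripper_width": finger opening in m.
Only numpy, scipy, OpenCV 4.12 (cv2) and the standard library are available. Lean on these libraries where they do the work, as an engineer would, in place of code of your own. Each camera call takes 0.05 s, during which the arm holds its last target.

## Task

Set the primed steel saddle bracket down over the square bar of the paint stand, without dropping it, so that it sits fully home astride the bar with its whole length supported, and let go of it. Then take the pen-shaped film gauge out of its dock, stand it squarely and upright on the spot ringed on top of the saddle and press lightly, so that its sprung foot is pushed in part of the way but not to the stop; finish still holding the gauge there for the reading, and leave the sanding block, the tape roll and the small cup where they are.

Things in the scene. Friction and masses are not known exactly. Their poses are not given: they have to be found in the camera images.
- saddle: Loose axle saddle of folded 4 mm steel in plain grey primer, an inverted U: 48 mm wide over its legs (x), 80 long (y), 44 high, 0.3 kg; inside 40 wide, 40 high. Origin: centre of its underside, level with the leg edges; z up. Starts standing on its leg edges; can be taken from above across the legs (along x). Flat top with an 11 mm bolt hole at y = -22 mm and a ringed spot at y = +18 mm.
- spot (a point): The measuring spot on the saddle's top face: centre of a dark drawn ring 20 mm across, at x 0, y +18, z 44 mm in the saddle's frame. The saddle may sit on the bar either way round.
- web_underside (a point): Centre of the underside of the saddle's top plate (x 0, y 0, z 40 mm in the saddle's frame): the face that rests on the bar. Axes as the saddle's.
- stand: The fixed paint stand of dark steel: a level square bar on two posts 20 mm thick at y = -80 and +80 mm, with foot plates 80 x 36 x 6 mm. Origin: on the bench below the bar's centre; z up, bar along y. Left of the work (+y) a spray gun stands in its holder, 0.32 m tall and fixed: keep clear of it.
- bar_top (a point): Centre of the top face of the stand's bar, 120 mm above the bench. The bar is 34 mm wide (x), 34 high, 200 long (y). The saddle, its length along the bar, has 3 mm play on either side; its whole length is supported when its centre is within 60 mm of the bar's centre.
- gauge: Loose pen-shaped film gauge, 132 mm long, 0.12 kg, upright in its dock. Origin: on its axis at the end of its foot when fully out; z up the axis. From below: steel foot 8 mm across (to z 12 mm), steel nose widening to 25, collar 37 across (z 43 to 48), straight grey barrel 26 across (z 48 to 128) with a small display, black cap. Grip the barrel from above, in any direction.
- foot (a joint): How far the gauge's sprung foot is pushed in, in m: 0 fully out, 0.008 at its stop. The spring gives about 0.8 N at first and 0.6 N more for each mm (about 3.2 N half way).
- foot_tip (a point): Centre of the flat end of the gauge's sprung foot, 8 mm across; it moves with the foot.
- dock_rim (a point): Centre of the rim of the gauge's fixed dock: a black round cup 66 mm across its base, 45 across its rim, which is 50 mm above the bench; bore 30 mm. The gauge hangs in it by its collar, 43 mm of its lower end inside, and comes out straight up. Dock and saddle start before the stand, one to the left, one to the right.
- sanding_block: Bystander: cork sanding block, 63 x 112 x 35 mm, at the front of the bench. Origin: centre of its underside.
- electrical_tape: Bystander: roll of black tape lying flat, 64 x 74 x 19 mm, left of the stand. Origin: centre of its underside.
- mixing_cup_small: Bystander: small used mixing cup, 56 mm across, 61 mm high, right of the stand. Origin: centre of its underside.
Not all that is in view belongs to the job. Leave any brown look-alike of the gauge alone.

How it is judged:
By the outcome, as a careful person would: the job done as asked, in the order asked, and still so for the second after the job is handed in, while the arm keeps its last pose, push and grip.
It also fails if it takes over 64 s, if anything falls off the work surface, if the arm or the gripper's body presses on something with over 40 N, if the wrist force passes 120 N, or if a joint passes its speed limit or range.

## Working session

There is one attempt and no reset: what is moved stays moved. The work goes in short steps, Python scripts to look and compute and a tool call to move; the robot and the scene stay as the last step left them, time stands still between calls to the robot, and variables do not carry over. Pictures are saved under pics/ and viewed, and the job is handed in when it is done.

Besides the shell and the picture viewer there is one more tool, called after "Call:" as name(argument=value, ...) on one line, values as JSON. play_rows: Moves the arm, as the interface text tells. Its arguments: {"type":"object","properties":{"increments":{"type":"array","items":{"type":"array","items":{"type":"number"}}}},"required":["increments"]}

```bash
ls; mkdir -p pics
cat > h.py <<'E'
import numpy as np, cv2, json
from plant import ctrl
def ray(info,px):
    K=np.array(info["intrinsics"]);T=np.array(info["world_from_camera"])
    d=np.linalg.inv(K)@np.array([px[0],px[1],1.0]); d=np.array([d[0],-d[1],-d[2]])
    return T[:3,3],T[:3,:3]@d
def at_z(info,px,z):
    o,d=ray(info,px); return o+d*(z-o[2])/d[2]
def proj(info,p):
    K=np.array(info["intrinsics"]);T=np.array(info["world_from_camera"])
    c=T[:3,:3].T@(np.array(p)-T[:3,3]); c=np.array([c[0],-c[1],-c[2]]); q=K@c; return q[:2]/q[2]
def tri(i1,p1,i2,p2):
    o1,d1=ray(i1,p1);o2,d2=ray(i2,p2);d1/=np.linalg.norm(d1);d2/=np.linalg.norm(d2)
    A=np.stack([d1,-d2],1);s=np.linalg.lstsq(A,o2-o1,rcond=None)[0]
    a=o1+d1*s[0];b=o2+d2*s[1]; return (a+b)/2,np.linalg.norm(a-b)
E
python3 - <<'E'
from h import *
o=ctrl.observe();print(o['time'],o['ee_pos'],o['tool_rot'],o['gripper_width'],ctrl.tcp_to_tips)
for c in ("scene","top","wrist"):
    im=ctrl.camera(c);cv2.imwrite(f"pics/{c}0.png",im)
    i=ctrl.camera_info(c);print(c,{k:np.round(v,4).tolist() if k!='x' else v for k,v in i.items() if k in("intrinsics","world_from_camera")},list(i))
i1=ctrl.camera_info("scene");i2=ctrl.camera_info("top")
E
```

```text
pics
0.0 [0.21401649 0.58672323 0.22788665] [-3.14024879e+00 -1.45891022e-05  2.79182426e+00] 0.09188524984702522 0.014
scene {'intrinsics': [[589.4949, 0.0, 317.9185], [0.0, 589.4949, 245.813], [0.0, 0.0, 1.0]], 'world_from_camera': [[0.6406, 0.5813, -0.5017, -0.1559], [-0.7678, 0.4783, -0.4262, -0.7135], [-0.0078, 0.6582, 0.7528, 1.1404], [0.0, 0.0, 0.0, 1.0]]} ['intrinsics', 'world_from_camera']
top {'intrinsics': [[453.0535, 0.0, 316.3311], [0.0, 453.0535, 243.429], [0.0, 0.0, 1.0]], 'world_from_camera': [[0.0278, 0.9892, -0.1437, 0.4108], [-0.9996, 0.0285, 0.0024, -0.145], [0.0065, 0.1436, 0.9896, 0.9279], [0.0, 0.0, 0.0, 1.0]]} ['intrinsics', 'world_from_camera']
wrist {'intrinsics': [[361.4689, 0.0, 320.6292], [0.0, 361.4689, 241.8587], [0.0, 0.0, 1.0]], 'world_from_camera': [[0.3434, -0.8991, -0.2717, 0.1379], [0.9392, 0.3284, 0.1003, 0.6138], [-0.0009, -0.2896, 0.9572, 0.3841], [0.0, 0.0, 0.0, 1.0]]} ['intrinsics', 'world_from_camera']
```

View pics/scene0.png

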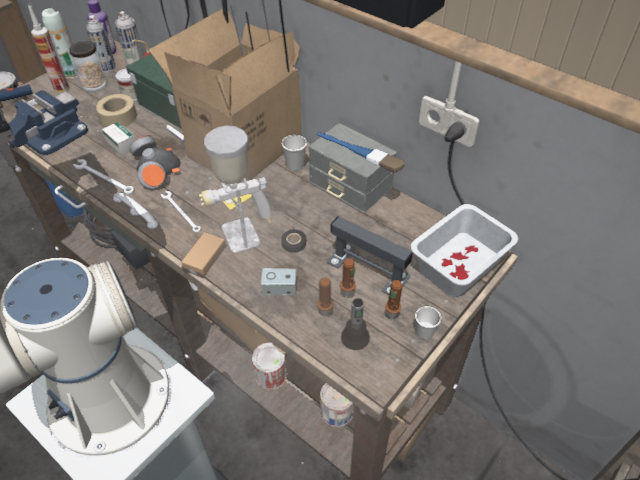

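View pics/top0.png

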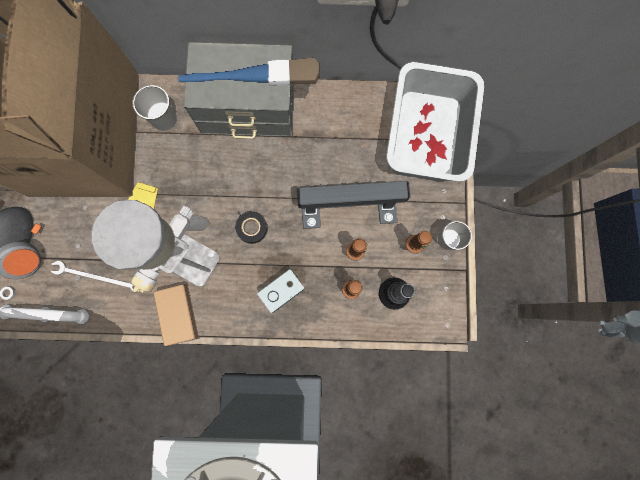

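Run:
```python
from h import *
I={c:ctrl.camera_info(c) for c in("scene","top")}
for q in ("saddle","spot","gauge","dock_rim","bar_top","stand"):
    P={}
    for c in I:
        r=ctrl.landmark_of(q,c); P[c]=r
        print(q,c,[(np.round(x["position"],1).tolist(),round(x["score"],2)) for x in r[:3]])
    for a in P["scene"][:2]:
        for b in P["top"][:2]:
            p,e=tri(I["scene"],a["position"],I["top"],b["position"]);print("   ",p.round(4),round(e,4))
```

```text
saddle scene [([281.0, 286.9], 0.93)]
saddle top [([278.7, 291.9], 0.83)]
    [ 0.4469 -0.076  -0.0079] 0.0087
spot scene [([272.8, 275.7], 0.77)]
spot top [([271.4, 294.9], 0.73)]
    [ 0.4377 -0.0638  0.0356] 0.0046
gauge scene [([344.1, 295.9], 0.93), ([392.1, 317.2], 0.81), ([352.4, 338.7], 0.77)]
gauge top [([351.3, 289.2], 0.74), ([395.3, 293.5], 0.71), ([350.8, 250.6], 0.71)]
    [ 0.4655 -0.232   0.0671] 0.0445
    [ 0.4388 -0.2829  0.1443] 0.0069
    [ 0.4973 -0.2828 -0.0013] 0.1505
    [ 0.4729 -0.3329  0.064 ] 0.0863
dock_rim scene [([357.3, 327.3], 0.78)]
dock_rim top [([398.3, 292.5], 0.68)]
    [ 0.4483 -0.3105  0.04  ] 0.0019
bar_top scene []
bar_top top [([353.0, 191.9], 0.63)]
stand scene [([367.2, 268.1], 0.68)]
stand top [([350.0, 206.7], 0.83)]
    [ 0.6222 -0.2138  0.0072] 0.0038
```

Run:
```python
from h import *
I={c:ctrl.camera_info(c) for c in("scene","top")}
t=I["top"]
print("gun cup",at_z(t,(133,235),.3),"box",at_z(t,(138,80),.3))
# bar top face corners estimated later
im=cv2.imread("pics/top0.png");cv2.imwrite("pics/t_c.png",cv2.resize(im[170:330,230:480],None,fx=3.2,fy=3.2,interpolation=cv2.INTER_CUBIC))
im=cv2.imread("pics/scene0.png");cv2.imwrite("pics/s_c.png",cv2.resize(im[210:360,240:450],None,fx=3.8,fy=3.8,interpolation=cv2.INTER_CUBIC))
```

```text
gun cup [0.50651366 0.11044661 0.3       ] box [0.73770537 0.12295421 0.3       ]
```

View pics/t_c.png

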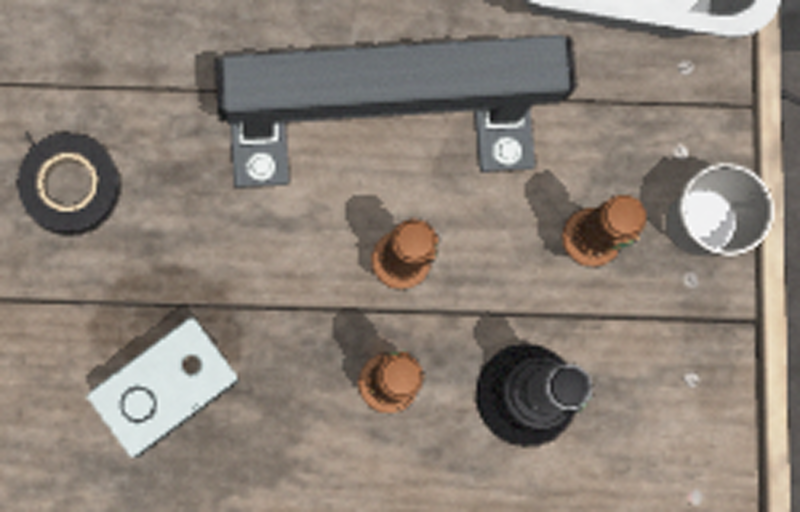

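View pics/s_c.png

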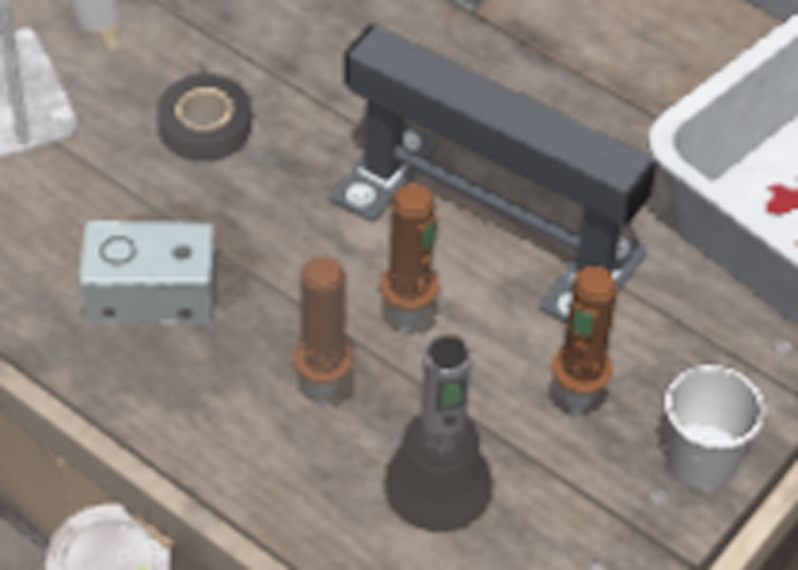

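Run:
```python
from h import *
t=ctrl.camera_info("top")
f=lambda u,v,z:at_z(t,(230+u/3.2,170+v/3.2),z)
bc=[f(219,57,.12),f(226,112,.12),f(575,95,.12),f(570,37,.12)]
print("bar",np.round(bc,4),np.mean(bc,0))
a=(bc[0]+bc[1])/2-(bc[2]+bc[3])/2;print("bar yaw(y axis dir)",np.degrees(np.arctan2(a[1],a[0])),np.linalg.norm(a))
sc=[f(90,397,.044),f(192,318,.044),f(238,379,.044),f(135,457,.044)]
print("sad",np.round(sc,4),np.mean(sc,0))
s=f(139,404,.044);h=f(192,364,.044);d=s-h;print("spot",s,h,np.linalg.norm(d),np.degrees(np.arctan2(d[1],d[0])), np.degrees(np.arctan2(*(sc[0]-sc[1])[1::-1])))
print("cap",f(570,387,.139),"dock base",f(525,395,0))
for p in [(402,253),(390,385),(600,230)]: print("brown base",f(p[0],p[1]+5,0.0))
I=ctrl.camera_info("scene")
for n,p in (("bar",np.mean(bc,0)),("sadtop",np.mean(sc,0)),("cap",f(570,387,.139))):print(n,(proj(I,p)-[240,210])*3.8)
```

```text
bar [[ 0.6302 -0.1113  0.12  ]
 [ 0.5981 -0.1164  0.12  ]
 [ 0.6139 -0.3155  0.12  ]
 [ 0.648  -0.3127  0.12  ]] [ 0.62255969 -0.21397341  0.12      ]
bar yaw(y axis dir) 94.79641577422045 0.20096447370181947
sad [[ 0.4368 -0.0372  0.044 ]
 [ 0.4865 -0.0972  0.044 ]
 [ 0.4502 -0.1264  0.044 ]
 [ 0.4016 -0.0659  0.044 ]] [ 0.44375762 -0.08165101  0.044     ]
spot [ 0.43339964 -0.06697906  0.044     ] [ 0.45844924 -0.09816993  0.044     ] 0.04000440451237632 128.76818501446732 129.6237219088326
cap [ 0.44667032 -0.30850037  0.139     ] dock base [ 0.44710979 -0.30859789  0.        ]
brown base [ 0.53287324 -0.22884727  0.        ]
brown base [ 0.44786233 -0.22250436  0.        ]
brown base [ 0.55157147 -0.35688218  0.        ]
bar [497.07368124 103.72593167]
sadtop [147.62361027 249.83184783]
cap [447.08007079 345.99311268]
```

Call:
play_rows(increments=[[0,0,0,0,0,5,9.19],[0,0,0,0,0,10,9.19],[0,0,0,0,0,15,9.19],[0,0,0,0,0,20,9.19],[0,0,-2,1.5,-4.5,20,9.19],[0,0,-4,3,-9,20,9.19],[0,0,-6,4.6,-13.5,20,9.19],[0,0,-8,6.2,-18,20,9.19],[0,0,-10,7.7,-22.5,20,9.19],[0,0,-12,9.3,-27,20,9.19],[0,0,-14,10.8,-31.5,20,9.19],[0,0,-16,12.4,-36,20,9.19],[0,0,-18,13.9,-40.5,20,9.19],[0,0,-20,15.5,-45,20,9.19],[0,0,-22,17,-49.5,20,9.19],[0,0,-25,18.5,-54,20,9.19],[0,0,-27,20,-58.5,18,9.19],[0,0,-29,21.5,-63,14,9.19],[0,0,-30.8,23,-66.9,10,9.19],[0,0,-30.8,23,-66.9,6,9.19]])

```text
time: 2.75
ee_pos: [0.4454, -0.0831, 0.2954]
tool_rot: [3.139, 0.004, 2.251]
force: [-0.4, 0.0, -1.1]
gripper_width: 0.0919
```

Call:
play_rows(increments=[[0,0,0,0,0,-1,9.19]])

```text
time: 2.85
ee_pos: [0.4429, -0.0841, 0.2811]
tool_rot: [-3.139, -0.001, 2.248]
force: [0.8, 0.0, -0.3]
gripper_width: 0.0917
```

```bash
cat > look.py <<'E'
from h import *
import sys
o=ctrl.observe();print(o['time'],np.round(o['ee_pos'],4),np.round(np.degrees(o['tool_rot']),2),round(o['gripper_width'],4),np.round(o['force'],2),np.round(o['joints'],2))
n=sys.argv[1]
for c in sys.argv[2:]:
    i=ctrl.camera_info(c);im=ctrl.camera(c);cv2.imwrite(f"pics/{c}{n}.png",im)
    json.dump({k:np.array(v).tolist() for k,v in i.items()},open(f"pics/{c}{n}.json","w"))
E
python3 look.py 1 wrist
```

```text
2.85 [ 0.4429 -0.0841  0.2811] [-1.7988e+02 -7.0000e-02  1.2882e+02] 0.0917 [ 0.76  0.03 -0.31] [-0.19  0.02  1.92 -0.    1.2  -0.87]
```

View pics/wrist1.png

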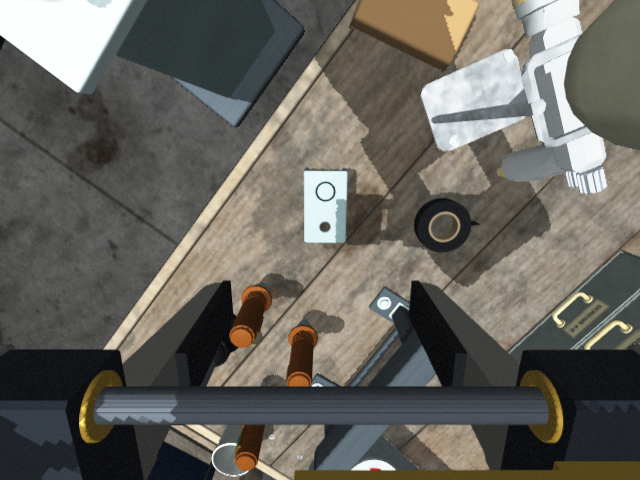

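The wrist view shows the saddle (corners ~(304,170),(347,169),(348,243),(304,242)), with the ring at (325,191) and the hole at (325,227). Three brown look-alikes stand lower left.

Run:
```python
from h import *
i=json.load(open("pics/wrist1.json"));im=cv2.imread("pics/wrist1.png")
c=im[155:258,290:362];cv2.imwrite("pics/w1c.png",cv2.resize(c,None,fx=5.5,fy=5.5,interpolation=cv2.INTER_CUBIC))
q=[(304,170),(347,169),(348,243),(304,242)]
P=[at_z(i,p,.044) for p in q];print(np.round(P,4),np.mean(P,0))
s=at_z(i,(325.5,191),.044);h=at_z(i,(325,226.5),.044);d=s-h
print(s,h,np.linalg.norm(d),np.degrees(np.arctan2(d[1],d[0])))
print((P[0]+P[1]-P[2]-P[3])/2, np.degrees(np.arctan2(*((P[0]+P[1]-P[2]-P[3])[1::-1]))))
```

```text
[[ 0.4021 -0.0627  0.044 ]
 [ 0.4374 -0.033   0.044 ]
 [ 0.4915 -0.0958  0.044 ]
 [ 0.4518 -0.1262  0.044 ]] [ 0.4456857  -0.07942175  0.044     ]
[ 0.43427036 -0.06577512  0.044     ] [ 0.45894725 -0.09713624  0.044     ] 0.03990574732014224 128.1978881170648
[-0.05190525  0.06315672  0.        ] 129.41502161800116
```

View pics/w1c.png

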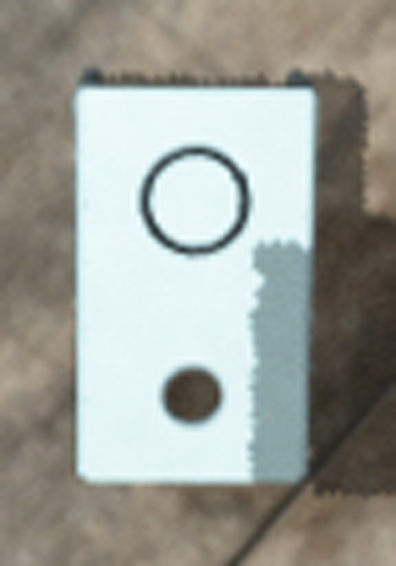

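Call:
play_rows(increments=[[0,0,0.2,0.2,0.35,-4,9.19],[0,0,0.2,0.2,0.35,-8.5,9.19],[0,0,0.2,0.2,0.35,-13,9.19],[0,0,0.2,0.2,0.35,-17.5,9.19],[0,0,0.2,0.2,0.35,-21,9.19],[0,0,0.2,0.2,0.35,-23.5,9.19],[0,0,0.2,0.2,0.35,-25,9.19],[0,0,0.2,0.2,0.35,-25.7,9.19],[0,0,0.2,0.2,0.35,-25.7,9.19]])

```text
time: 3.8
ee_pos: [0.4466, -0.0796, 0.0258]
tool_rot: [-3.141, 0.0, 2.253]
force: [-0.5, 0.1, 0.0]
gripper_width: 0.092
```

```bash
python3 look.py 2 wrist
```

```text
3.8 [ 0.4466 -0.0796  0.0258] [-1.7996e+02  1.0000e-02  1.2910e+02] 0.092 [-0.52  0.08  0.04] [-0.18  0.41  2.14 -0.    0.59 -0.86]
```

View pics/wrist2.png

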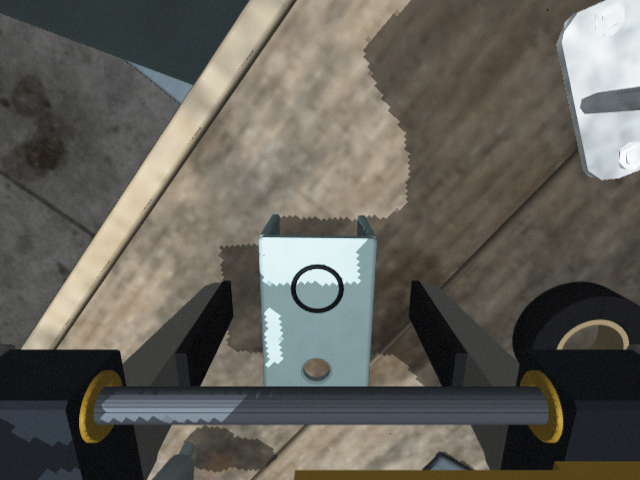

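The jaws straddle the saddle (ring at (317,288)) with clearance on both sides, so I'll close.

Call:
play_rows(increments=[[0,0,0,0,0,0,6],[0,0,0,0,0,0,5],[0,0,0,0,0,0,4.2],[0,0,0,0,0,0,4.2],[0,0,0,0,0,0,4.2],[0,0,0,0,0,0,4.2],[0,0,0,0,0,0,4.2],[0,0,0,0,0,0.5,4.2],[0,0,0,0,0,1.5,4.2],[0,0,0,0,0,3,4.2],[0,0,0,0,0,3,4.2]])

```text
time: 4.95
ee_pos: [0.448, -0.0799, 0.058]
tool_rot: [3.14, 0.003, 2.253]
force: [0.9, 0.1, -3.1]
gripper_width: 0.0478
```

```bash
python3 look.py 3 wrist
```

```text
4.95 [ 0.448  -0.0799  0.058 ] [1.7990e+02 1.7000e-01 1.2909e+02] 0.0478 [ 0.86  0.08 -3.14] [-0.18  0.35  2.13 -0.    0.66 -0.86]
```

View pics/wrist3.png

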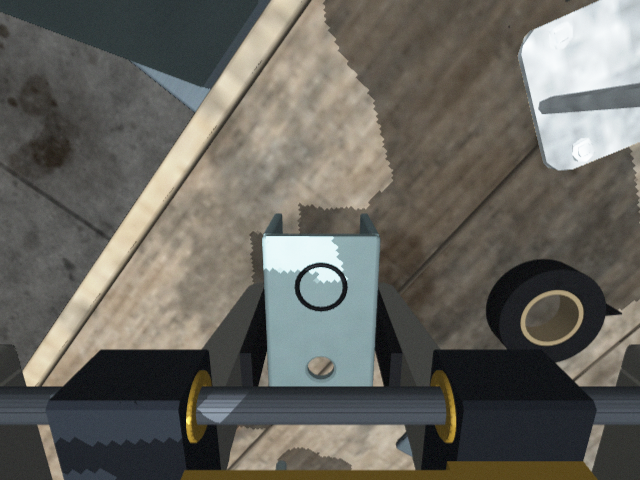

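Call:
play_rows(increments=[[0,0,0,0,0,3,4.2],[0,0,0,0,0,7,4.2],[0,0,0,0,0,11,4.2],[0,0,0,0,0,15,4.2],[0,0,-4,2,-1.3,16.5,4.2],[0,0,-9,4.5,-3,16.5,4.2],[0,0,-14,7,-4.6,16.5,4.2],[0,0,-19,9.5,-6.3,16.5,4.2],[0,0,-24,12,-8,16.5,4.2],[0,0,-29,14.5,-9.6,16.5,4.2],[0,0,-32.5,16.3,-10.8,16.5,4.2],[0,0,-34.3,17.3,-11.4,16.5,4.2],[0,0,-34.3,17.3,-11.4,16.5,4.2],[0,0,-34.3,17.3,-11.4,16.5,4.2]])

```text
time: 6.4
ee_pos: [0.6196, -0.1933, 0.2215]
tool_rot: [-3.141, 0.002, 1.656]
force: [-0.4, 0.5, -3.5]
gripper_width: 0.0475
```

```bash
python3 look.py 4 wrist top scene
python3 - <<'E'
from h import *
im=cv2.imread("pics/top4.png")[140:300,260:480];cv2.imwrite("pics/t4c.png",cv2.resize(im,None,fx=3.6,fy=3.6,interpolation=cv2.INTER_CUBIC))
E
```

```text
6.4 [ 0.6196 -0.1933  0.2215] [-1.7999e+02  1.0000e-01  9.4870e+01] 0.0475 [-0.37  0.53 -3.52] [-0.3   0.4   1.59 -0.    1.16 -0.39]
```

View pics/wrist4.png

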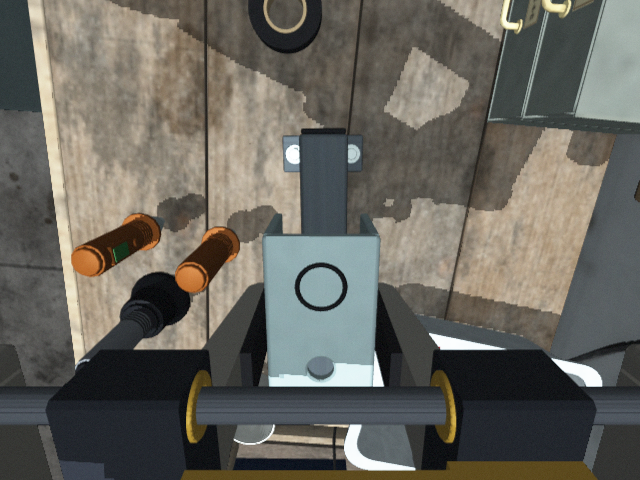

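View pics/t4c.png

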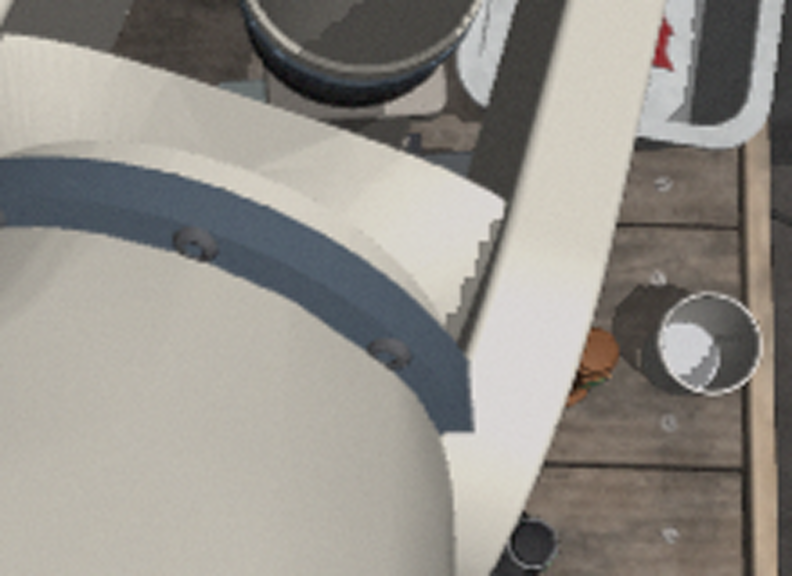

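View pics/scene4.png

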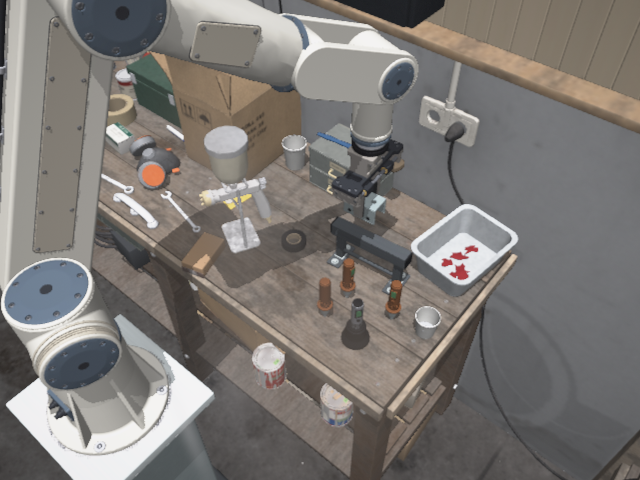

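Run:
```python
from h import *
im=cv2.imread("pics/wrist4.png");cv2.imwrite("pics/w4c.png",cv2.resize(im[120:400,255:390],None,fx=4,fy=2.1,interpolation=cv2.INTER_CUBIC))
g=cv2.cvtColor(im,6).astype(float)
for r in (150,165,180,195,205,215): print(r,g[r-2:r+3,290:356].mean(0).astype(int).tolist())
for r in (250,300,340): print(r,'L',g[r-2:r+3,256:276].mean(0).astype(int).tolist(),'R',g[r-2:r+3,368:388].mean(0).astype(int).tolist())
```

```text
150 [252, 253, 252, 251, 242, 235, 233, 223, 244, 129, 57, 59, 66, 74, 72, 72, 72, 75, 76, 75, 74, 75, 74, 73, 72, 73, 75, 72, 73, 75, 76, 76, 79, 76, 75, 77, 75, 74, 74, 76, 76, 75, 76, 76, 77, 78, 76, 75, 74, 72, 75, 74, 75, 77, 72, 66, 61, 64, 171, 192, 195, 198, 196, 192, 195, 194]
165 [137, 148, 152, 159, 161, 161, 156, 153, 146, 90, 54, 55, 62, 70, 73, 73, 72, 76, 73, 75, 76, 74, 74, 75, 72, 72, 73, 73, 75, 73, 75, 77, 78, 76, 77, 72, 73, 73, 74, 73, 76, 75, 76, 74, 73, 76, 74, 75, 76, 74, 74, 74, 75, 75, 70, 64, 57, 49, 76, 84, 84, 83, 82, 80, 77, 76]
180 [171, 166, 166, 167, 166, 161, 160, 164, 170, 169, 69, 53, 61, 69, 71, 73, 72, 75, 73, 73, 75, 74, 74, 74, 74, 72, 72, 73, 73, 74, 74, 76, 75, 75, 76, 75, 73, 73, 74, 75, 75, 74, 72, 74, 74, 74, 73, 74, 74, 73, 73, 74, 73, 73, 69, 62, 55, 49, 64, 64, 65, 67, 69, 70, 71, 72]
195 [175, 174, 170, 167, 163, 161, 167, 175, 176, 175, 92, 55, 55, 64, 70, 71, 72, 72, 72, 75, 73, 72, 72, 73, 73, 72, 71, 72, 73, 72, 74, 76, 73, 76, 76, 74, 73, 73, 75, 74, 75, 73, 73, 73, 75, 73, 73, 74, 73, 70, 71, 73, 72, 73, 66, 61, 50, 62, 76, 75, 7
[... 468 characters left out ...]
3, 72, 73, 72, 72, 73, 72, 71, 71, 72, 72, 71, 69, 73, 72, 72, 71, 65, 59, 44, 77, 83, 83, 83, 80, 76, 77, 76, 79]
250 L [136, 139, 146, 153, 153, 153, 122, 122, 136, 145, 157, 163, 165, 164, 164, 166, 166, 166, 167, 166] R [166, 165, 165, 165, 164, 163, 164, 165, 152, 141, 132, 118, 153, 159, 161, 160, 163, 158, 152, 151]
300 L [67, 66, 55, 34, 21, 16, 16, 17, 29, 108, 133, 143, 154, 159, 162, 162, 162, 162, 162, 163] R [164, 164, 166, 164, 165, 159, 147, 138, 122, 51, 20, 18, 15, 18, 26, 54, 66, 67, 67, 68]
340 L [14, 12, 14, 12, 14, 12, 11, 13, 10, 10, 33, 114, 136, 144, 155, 157, 157, 157, 157, 158] R [158, 157, 157, 155, 147, 137, 121, 43, 13, 15, 14, 14, 12, 14, 12, 15, 14, 13, 15, 17]
```

View pics/w4c.png

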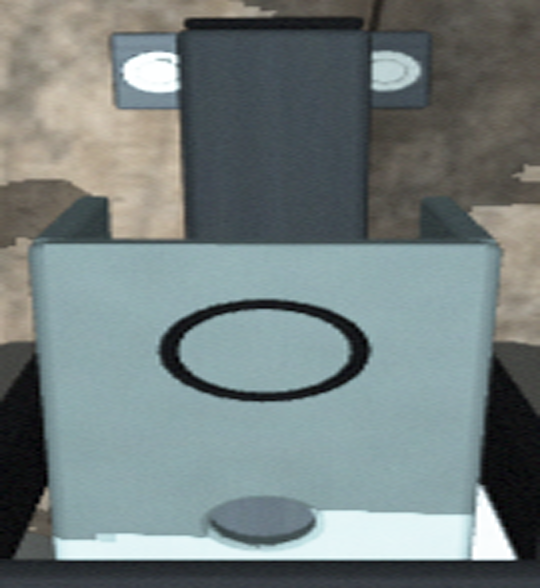

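Run:
```python
from h import *
i=json.load(open("pics/wrist4.json"))
e=np.array([.6196,-.1933,.2215])
yaw=np.radians(94.87);u=np.array([np.cos(yaw),np.sin(yaw)]);x=np.array([np.sin(yaw),-np.cos(yaw)])
def loc(p): d=p[:2]-e[:2];return np.array([d@x,d@u])*1000
print("bar mm (x across, y along) rel TCP")
for r,l,rr in ((150,299.2,347.6),(180,299.8,347.7),(205,300.2,346.9),(215,300.4,346.7)):
    a=loc(at_z(i,(l+.3,r),.12));b=loc(at_z(i,(rr+.3,r),.12));print(r,a.round(1),b.round(1),((a+b)/2).round(2),(b-a).round(1))
print("saddle")
for r,l,rr in ((250,264,379.5),(300,264.6,377.0),(340,266.4,374.7)):
    a=loc(at_z(i,(l+.3,r),.2397));b=loc(at_z(i,(rr+.3,r),.2397));print(r,a.round(1),b.round(1),((a+b)/2).round(2),(b-a).round(1))
print("spot",loc(at_z(i,(321,287),.2397)),"hole",loc(at_z(i,(320,367),.2397)))
print("bar end", loc(at_z(i,(323,131),.12)))
```

```text
bar mm (x across, y along) rel TCP
150 [-13.8  69. ] [19.6 69. ] [ 2.92 69.  ] [33.4 -0. ]
180 [-13.7  48.4] [20.2 48.4] [ 3.21 48.41] [33.9 -0. ]
205 [-13.8  30.5] [20.  30.5] [ 3.1  30.48] [33.7 -0. ]
215 [-13.7  23.1] [20.  23.1] [ 3.11 23.1 ] [33.7 -0. ]
saddle
250 [-21.8  35.7] [24.5 35.6] [ 1.33 35.65] [46.3 -0. ]
300 [-22.6  13.6] [24.5 13.6] [ 0.94 13.62] [47.1 -0. ]
340 [-22.7  -5.4] [24.3 -5.5] [ 0.83 -5.46] [47. -0.]
spot [ 0.90222983 19.5356654 ] hole [  0.44154763 -19.14981542]
bar end [ 2.42199363 81.55400762]
```

Call:
play_rows(increments=[[0,0,0.6,0.16,0,-2.5,4.2],[0,0,0.6,0.16,0,-5,4.2],[0,0,0.6,0.16,0,-6.5,4.2],[0,0,0.6,0.16,0,-6.9,4.2],[0,0,0.6,0.16,0,-6.9,4.2]])

```text
time: 7.05
ee_pos: [0.6212, -0.1931, 0.1532]
tool_rot: [3.141, 0.002, 1.666]
force: [1.4, -0.3, -2.8]
gripper_width: 0.0479
```

```bash
python3 look.py 5 wrist scene;  python3 - <<'E'
from h import *
im=cv2.imread("pics/wrist5.png");cv2.imwrite("pics/w5c.png",cv2.resize(im[120:400,250:395],None,fx=4,fy=2.1,interpolation=cv2.INTER_CUBIC))
im=cv2.imread("pics/scene5.png");cv2.imwrite("pics/s5c.png",cv2.resize(im[150:300,310:430],None,fx=4,fy=4,interpolation=cv2.INTER_CUBIC))
E
```

```text
7.05 [ 0.6212 -0.1931  0.1532] [1.7998e+02 1.2000e-01 9.5470e+01] 0.0479 [ 1.43 -0.27 -2.77] [-0.3   0.47  1.64 -0.    1.03 -0.4 ]
```

View pics/w5c.png

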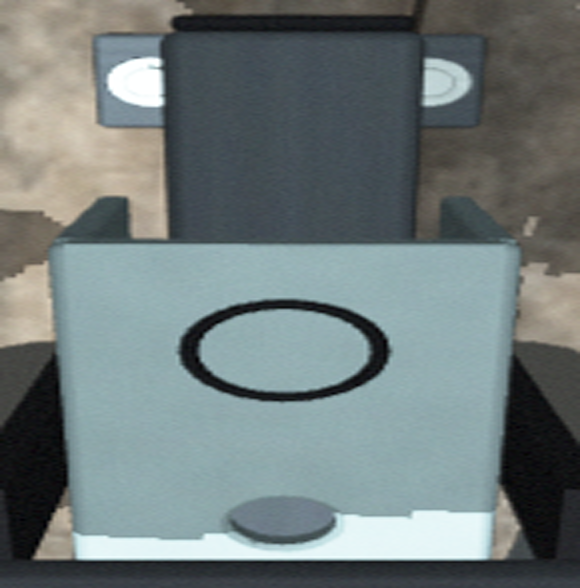

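View pics/s5c.png

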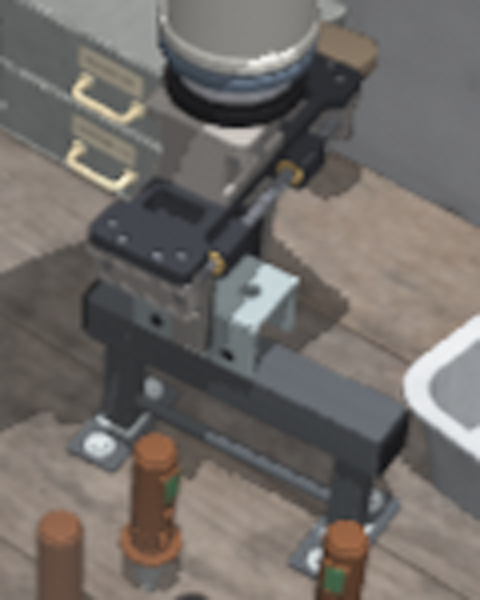

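Run:
```python
from h import *
i=json.load(open("pics/wrist5.json"));g=cv2.cvtColor(cv2.imread("pics/wrist5.png"),6).astype(float)
e=np.array([.6212,-.1931,.1532]);zt=e[2]-.0258+.044
yaw=np.radians(95.47);u=np.array([np.cos(yaw),np.sin(yaw)]);x=np.array([np.sin(yaw),-np.cos(yaw)])
def loc(p): d=p[:2]-e[:2];return np.array([d@x,d@u])*1000
for r in (185,200,210,222): print(r,g[r-1:r+2,280:300].mean(0).astype(int).tolist(),g[r-1:r+2,345:365].mean(0).astype(int).tolist())
for r in (245,250,300): print(r,g[r-1:r+2,258:275].mean(0).astype(int).tolist(),g[r-1:r+2,368:384].mean(0).astype(int).tolist())
for r,l,rr in ((150,290.5,355),(215,292.2,353.7)):
    a=loc(at_z(i,(l+.3,r),.12));b=loc(at_z(i,(rr+.3,r),.12));print(r,((a+b)/2).round(2),(b-a).round(1))
```

```text
185 [177, 169, 164, 162, 160, 160, 159, 160, 159, 158, 141, 58, 53, 57, 62, 68, 74, 74, 73, 75] [77, 76, 75, 75, 76, 75, 71, 64, 58, 46, 60, 71, 71, 72, 72, 73, 73, 74, 74, 77]
200 [169, 168, 170, 171, 169, 167, 165, 161, 156, 158, 161, 84, 56, 55, 62, 66, 71, 72, 73, 71] [73, 74, 74, 74, 75, 73, 66, 62, 52, 49, 68, 74, 74, 76, 80, 80, 81, 79, 81, 84]
210 [183, 180, 178, 175, 171, 168, 167, 165, 165, 169, 178, 110, 56, 53, 57, 67, 72, 71, 72, 72] [75, 74, 75, 75, 73, 70, 66, 61, 47, 61, 82, 83, 88, 88, 92, 93, 90, 90, 92, 92]
222 [60, 59, 109, 162, 161, 162, 165, 164, 169, 176, 181, 145, 61, 52, 57, 62, 69, 73, 70, 72] [74, 74, 74, 75, 73, 68, 63, 58, 45, 77, 87, 88, 91, 92, 86, 61, 57, 55, 61, 65]
245 [120, 123, 127, 169, 124, 129, 142, 149, 163, 167, 168, 167, 169, 169, 168, 170, 168] [168, 166, 167, 166, 167, 166, 166, 168, 158, 148, 139, 121, 87, 90, 124, 129]
250 [180, 179, 179, 180, 130, 123, 139, 148, 160, 165, 166, 168, 168, 167, 169, 168, 170] [167, 170, 167, 168, 167, 168, 167, 165, 155, 146, 136, 118, 143, 158, 162, 162]
300 [58, 32, 20, 14, 20, 17, 33, 110, 136, 143, 156, 162, 162, 163, 164, 164, 163] [167, 167, 166, 167, 168, 159, 149, 139, 125, 52, 19, 18, 19, 15, 23, 57]
150 [ 1.96 72.21] [32.7 -0. ]
215 [ 2.11 38.49] [32.9 -0. ]
```

Call:
play_rows(increments=[[0,0,0,0.1,0,0,4.2],[0,0,0,0.1,0,-0.5,4.2],[0,0,0,0.1,0,-1,4.2],[0,0,0,0.1,0,-1.5,4.2],[0,0,0,0.1,0,-2,4.2],[0,0,0,0.1,0,-2,4.2]])

```text
time: 7.75
ee_pos: [0.6224, -0.1932, 0.1332]
tool_rot: [3.141, 0.002, 1.666]
force: [-0.0, -0.3, -2.9]
gripper_width: 0.0477
```

```bash
python3 look.py 6 wrist scene;  python3 - <<'E'
from h import *
im=cv2.imread("pics/wrist6.png");cv2.imwrite("pics/w6c.png",cv2.resize(im[120:400,250:395],None,fx=4,fy=2.1,interpolation=cv2.INTER_CUBIC))
E
```

```text
7.75 [ 0.6224 -0.1932  0.1332] [1.7996e+02 1.2000e-01 9.5460e+01] 0.0477 [-0.02 -0.28 -2.89] [-0.3   0.49  1.65 -0.    1.   -0.4 ]
```

View pics/w6c.png

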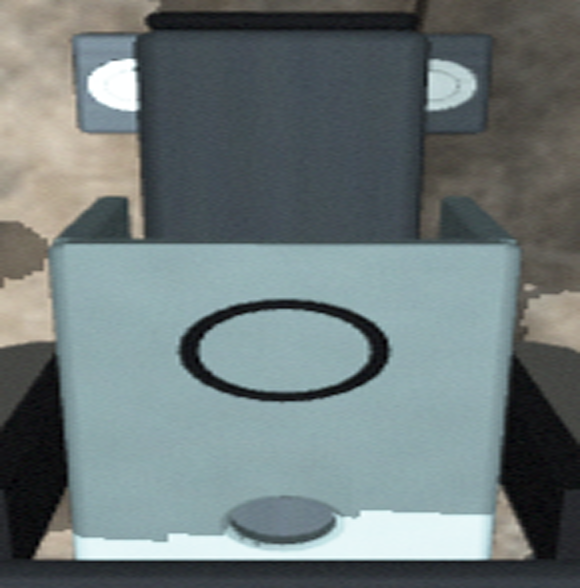

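The legs are around the bar with roughly even gaps and no contact force, so I'll go on down.

Call:
play_rows(increments=[[0,0,0,0,0,-0.6,4.2],[0,0,0,0,0,-1.2,4.2],[0,0,0,0,0,-1.8,4.2],[0,0,0,0,0,-2.3,4.2],[0,0,0,0,0,-2.5,4.2],[0,0,0,0,0,-2.5,4.2]])

```text
time: 8.45
ee_pos: [0.6227, -0.1933, 0.1086]
tool_rot: [3.14, 0.002, 1.666]
force: [-0.1, 0.0, -3.2]
gripper_width: 0.0479
```

Call:
play_rows(increments=[[0,0,0,0,0,-0.1,4.2],[0,0,0,0,0,-0.2,4.2],[0,0,0,0,0,-0.2,4.2]])

```text
time: 8.75
ee_pos: [0.6226, -0.1933, 0.1066]
tool_rot: [3.14, 0.002, 1.666]
force: [0.1, 0.6, -2.6]
gripper_width: 0.0477
```

Call:
play_rows(increments=[[0,0,0,0,0,-0.05,4.2],[0,0,0,0,0,-0.1,4.2],[0,0,0,0,0,-0.1,4.2]])

```text
time: 9.05
ee_pos: [0.6228, -0.1933, 0.1064]
tool_rot: [3.14, 0.003, 1.666]
force: [-2.4, 1.8, 5.0]
gripper_width: 0.0477
```

Contact at 0.1064, close to the expected home height of 0.106. I'll release and go straight up.

Call:
play_rows(increments=[[0,0,0,0,0,0,5],[0,0,0,0,0,0,5.5],[0,0,0,0,0,0,6.5],[0,0,0,0,0,0,7],[0,0,0,0,0,0,7],[0,0,0,0,0,1,7],[0,0,0,0,0,4,7],[0,0,0,0,0,8,7],[0,0,0,0,0,12,7],[0,0,0,0,0,14,7],[0,0,0,0,0,14,7]])

```text
time: 10.15
ee_pos: [0.6246, -0.1939, 0.251]
tool_rot: [3.134, 0.005, 1.666]
force: [-0.5, -0.1, 0.1]
gripper_width: 0.0701
```

```bash
python3 look.py 7 wrist scene;  python3 - <<'E'
from h import *
im=cv2.imread("pics/scene7.png");cv2.imwrite("pics/s7c.png",cv2.resize(im[170:310,310:450],None,fx=4,fy=4,interpolation=cv2.INTER_CUBIC))
E
```

```text
10.15 [ 0.6246 -0.1939  0.251 ] [179.55   0.29  95.46] 0.0701 [-0.55 -0.14  0.14] [-0.3   0.37  1.55 -0.    1.21 -0.4 ]
```

View pics/wrist7.png

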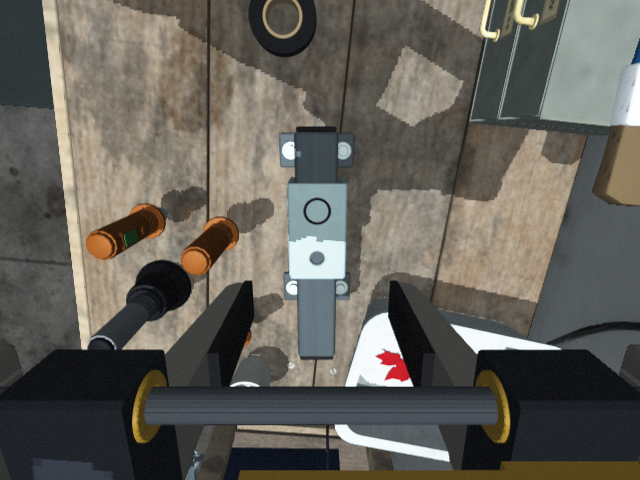

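View pics/s7c.png

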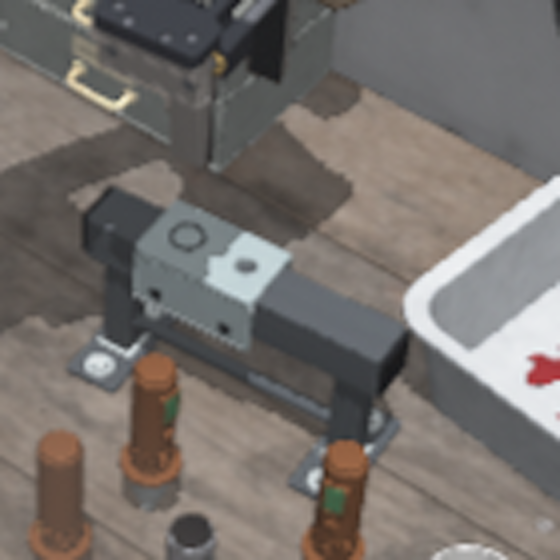

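The saddle sits on the bar, released, with the ring at (317,211) in the wrist view. Next I'll hover over the dock.

Run:
```python
from h import *
i=json.load(open("pics/wrist7.json"));p=at_z(i,(317,211),.164);h=at_z(i,(316.5,258),.164);print("spot",p,h,np.linalg.norm(p-h))
i=json.load(open("pics/scene7.json"));print("scene",at_z(i,(310+187.5/4,170+237/4),.164),at_z(i,(310+246/4,170+265/4),.164))
```

```text
spot [ 0.62087079 -0.1652308   0.164     ] [ 0.62363856 -0.19923586  0.164     ] 0.034117515898436895
scene [ 0.58870894 -0.19675539  0.164     ] [ 0.59249727 -0.23483407  0.164     ]
```

Call:
play_rows(increments=[[0,0,0,-3.5,-2.3,1.5,7],[0,0,0,-7,-4.6,2.5,7],[0,0,0,-10.5,-6.9,3,7],[0,0,0,-14,-9.2,3,7],[0,0,0,-16.5,-10.8,2,7],[0,0,0,-17.8,-11.45,1,7],[0,0,0,-17.8,-11.45,1,7],[0,0,0,-17.8,-11.45,1,7]])

```text
time: 11.05
ee_pos: [0.4451, -0.3073, 0.2558]
tool_rot: [3.14, 0.001, 1.666]
force: [1.5, -0.7, 0.8]
gripper_width: 0.0704
```

```bash
python3 look.py 8 wrist top
```

```text
11.05 [ 0.4451 -0.3073  0.2558] [1.7992e+02 9.0000e-02 9.5430e+01] 0.0704 [ 1.5  -0.75  0.8 ] [-0.61  0.19  1.79 -0.    1.16 -0.7 ]
```

View pics/wrist8.png

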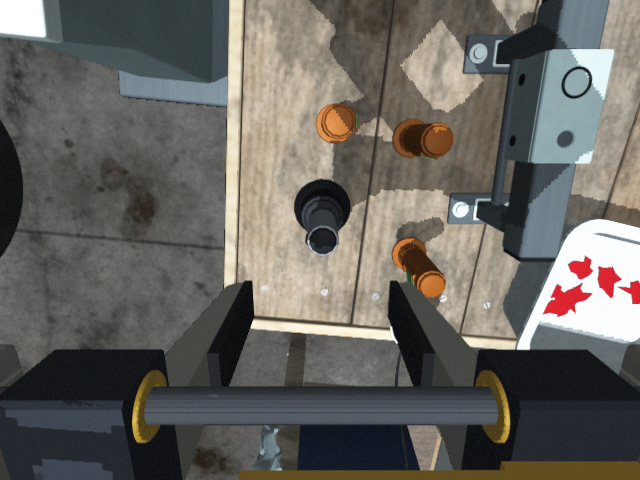

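View pics/top8.png

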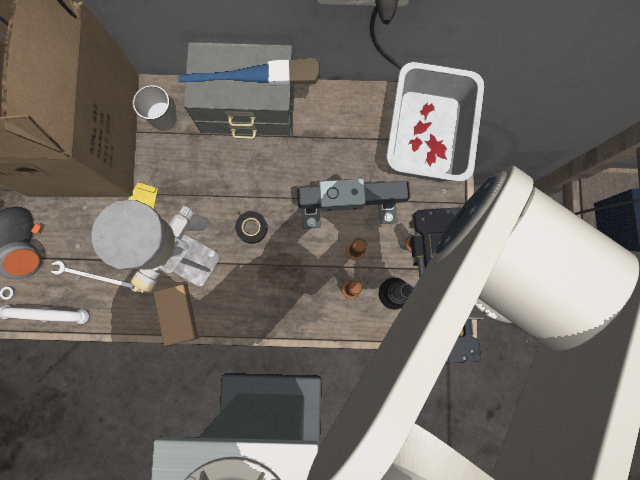

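Run:
```python
from h import *
im=cv2.imread("pics/top8.png");cv2.imwrite("pics/t8c.png",cv2.resize(im[170:240,290:420],None,fx=6,fy=6,interpolation=cv2.INTER_CUBIC))
i=json.load(open("pics/top8.json"));s=json.load(open("pics/scene7.json"))
sp=(310+187.5/4,170+237/4);ho=(310+246/4,170+265/4)
print(sp,ho)
print(tri(i,(333,193),s,sp),tri(i,(354,192),s,ho))
for z in (.164,.12): print(z,at_z(i,(333,193),z),at_z(i,(354,192),z))
for n in "78":
  w=json.load(open(f"pics/wrist{n}.json"));print(np.round(w["world_from_camera"],4).tolist())
  for p in ((.6212,-.1756,.164),(.625,-.2155,.164),(.5889,-.197,.164)):print(proj(w,p))
```

```text
(356.875, 229.25) (371.5, 236.25)
(array([ 0.62153657, -0.17453619,  0.12152577]), np.float64(0.0009722284298130866)) (array([ 0.62537015, -0.21348636,  0.12076129]), np.float64(0.000586863090344521))
0.164 [ 0.61079839 -0.17328223  0.164     ] [ 0.61365356 -0.20963513  0.164     ]
0.12 [ 0.62231907 -0.17491103  0.12      ] [ 0.6253387  -0.21335785  0.12      ]
[[0.9955, -0.0879, -0.0356, 0.6164], [0.0945, 0.9517, 0.2922, -0.1128], [0.0082, -0.2942, 0.9557, 0.4066], [0.0, 0.0, 0.0, 1.0]]
[316.10313409 225.66447287]
[316.3261032  279.21192047]
[267.83577059 250.78957319]
[[0.9956, -0.0894, -0.0291, 0.4379], [0.094, 0.9526, 0.2893, -0.2267], [0.0018, -0.2907, 0.9568, 0.4118], [0.0, 0.0, 0.0, 1.0]]
[617.34724755  76.25474288]
[602.94631969 142.25218111]
[557.62040506 107.14868423]
```

View pics/t8c.png

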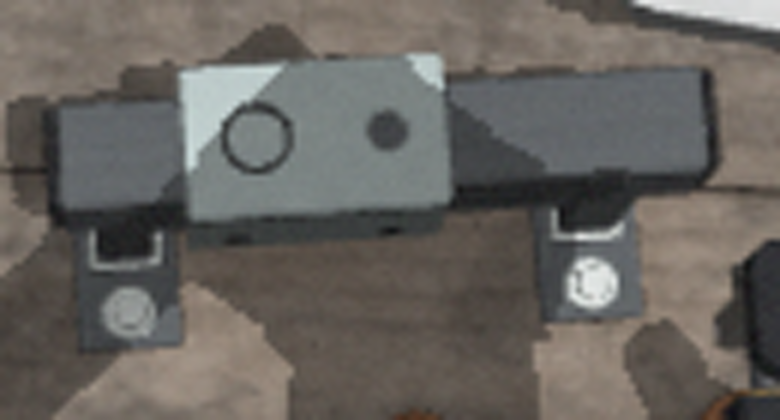

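View pics/scene7.png

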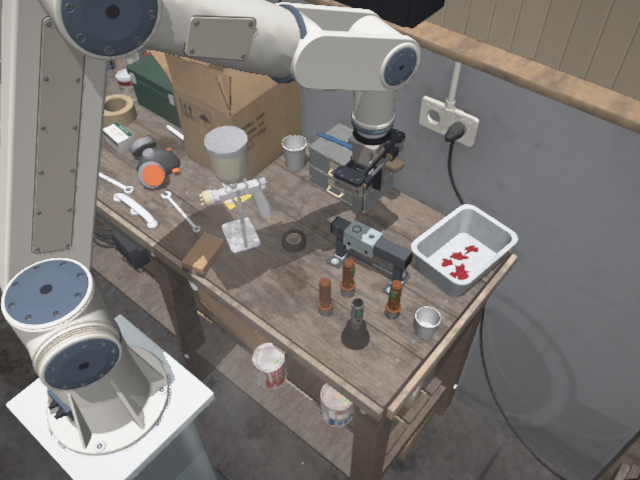

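The web is 4 mm thick, so the saddle's top is at z = 0.124 when home. The triangulated 0.121 agrees within calibration, so it is home. Now the gauge axis.

Run:
```python
from h import *
w7=json.load(open("pics/wrist7.json"));w=json.load(open("pics/wrist8.json"));t=json.load(open("pics/top8.json"))
print("spot w7",at_z(w7,(317,211),.124),"w8",at_z(w,(577,82),.124),"top",at_z(t,(290+257/6,170+138/6),.124))
im=cv2.imread("pics/wrist8.png");cv2.imwrite("pics/w8c.png",cv2.resize(im[165:270,270:375],None,fx=5.5,fy=5.5,interpolation=cv2.INTER_CUBIC))
im=cv2.imread("pics/top8.png");cv2.imwrite("pics/t8g.png",cv2.resize(im[260:320,370:430],None,fx=8,fy=8,interpolation=cv2.INTER_CUBIC))
```

```text
spot w7 [ 0.62161005 -0.17387028  0.124     ] w8 [ 0.62254092 -0.17391907  0.124     ] top [ 0.62126276 -0.1744592   0.124     ]
```

View pics/w8c.png

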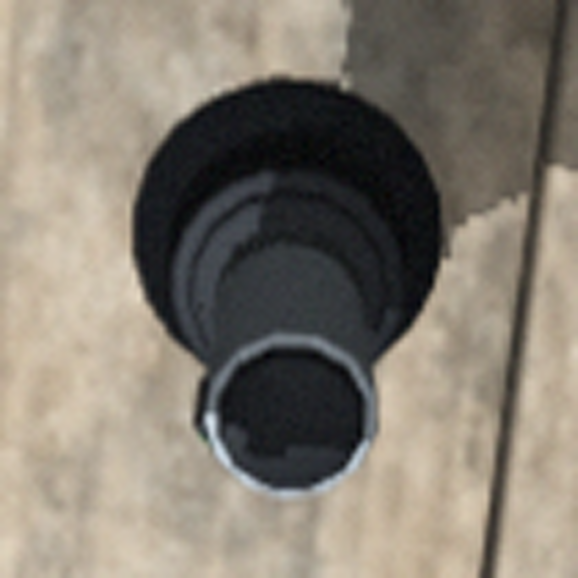

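View pics/t8g.png

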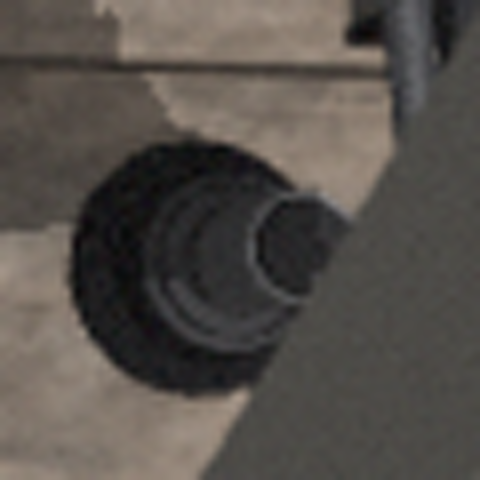

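Run:
```python
from h import *
w=json.load(open("pics/wrist8.json"));o=ctrl.observe();print(o['ee_pos'])
print(at_z(w,(322.9,240.5),.137),at_z(w,(322.2,206.5),.002))
t=json.load(open("pics/top8.json"));print(at_z(t,(370+300/8,260+247/8),.137),at_z(t,(370+203/8,260+268/8),.0))
```

```text
[ 0.44588525 -0.30721594  0.25651506]
[ 0.44792204 -0.308445    0.137     ] [ 0.44813871 -0.3080479   0.002     ]
[ 0.44683898 -0.30782656  0.137     ] [ 0.44705819 -0.31127674  0.        ]
```

Call:
play_rows(increments=[[0,0,0,0.14,-0.12,-3,7],[0,0,0,0.14,-0.12,-6.5,7],[0,0,0,0.14,-0.12,-10,7],[0,0,0,0.14,-0.12,-13,7],[0,0,0,0.14,-0.12,-15,7],[0,0,0,0.14,-0.12,-15.6,7],[0,0,0,0.14,-0.12,-15.6,7],[0,0,0,0.14,-0.12,-15.6,7]])

```text
time: 11.95
ee_pos: [0.4484, -0.3086, 0.1015]
tool_rot: [3.138, 0.003, 1.668]
force: [-1.0, -0.0, -0.4]
gripper_width: 0.0702
```

```bash
python3 look.py 9 wrist
```

```text
11.95 [ 0.4484 -0.3086  0.1015] [179.79   0.2   95.55] 0.0702 [-0.97 -0.05 -0.42] [-0.61  0.39  1.92 -0.    0.84 -0.7 ]
```

View pics/wrist9.png

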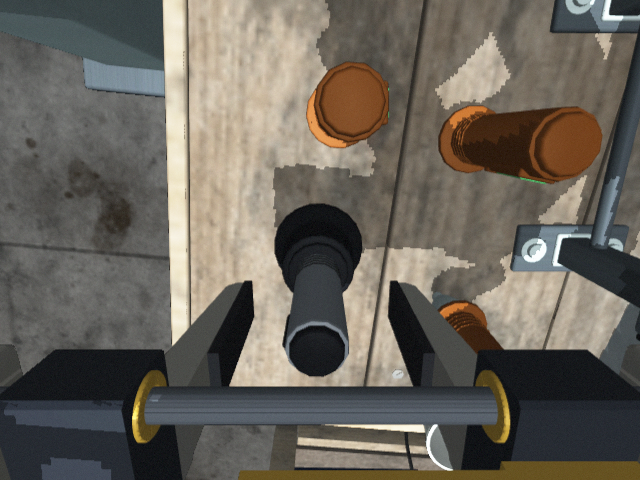

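The jaws are on both sides of the gauge (cap at (317,347)), so I'll close and lift straight up.

Call:
play_rows(increments=[[0,0,0,0,0,0,4],[0,0,0,0,0,0,3],[0,0,0,0,0,0,2],[0,0,0,0,0,0,2],[0,0,0,0,0,0,2],[0,0,0,0,0,0,2],[0,0,0,0,0,0,2],[0,0,0,0,0,0,2]])

```text
time: 12.8
ee_pos: [0.4483, -0.3088, 0.1018]
tool_rot: [3.138, 0.004, 1.667]
force: [-1.4, 0.3, 0.7]
gripper_width: 0.0256
```

Call:
play_rows(increments=[[0,0,0,0,0,0.5,2],[0,0,0,0,0,2,2],[0,0,0,0,0,4,2],[0,0,0,0,0,7,2],[0,0,0,0,0,10,2],[0,0,0,0,0,13,2],[0,0,0,0,0,15,2],[0,0,0,0,0,15,2]])

```text
time: 13.6
ee_pos: [0.4496, -0.3097, 0.2548]
tool_rot: [3.134, 0.007, 1.667]
force: [0.1, -0.8, -1.9]
gripper_width: 0.0254
```

```bash
python3 look.py 10 wrist scene top
```

```text
13.6 [ 0.4496 -0.3097  0.2548] [179.55   0.41  95.54] 0.0254 [ 0.11 -0.77 -1.93] [-0.61  0.2   1.78 -0.    1.15 -0.7 ]
```

View pics/wrist10.png

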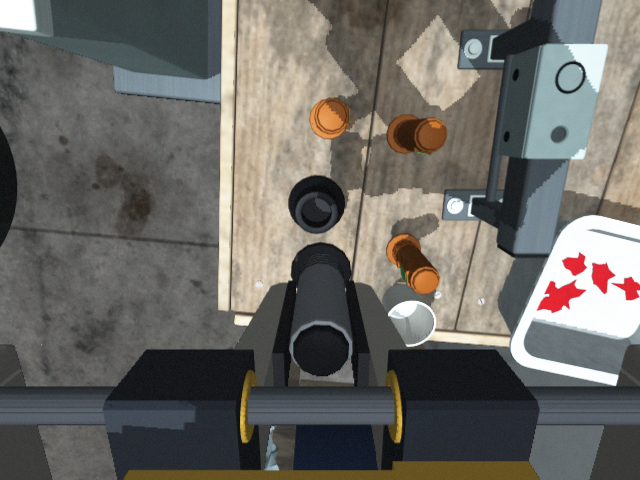

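View pics/scene10.png

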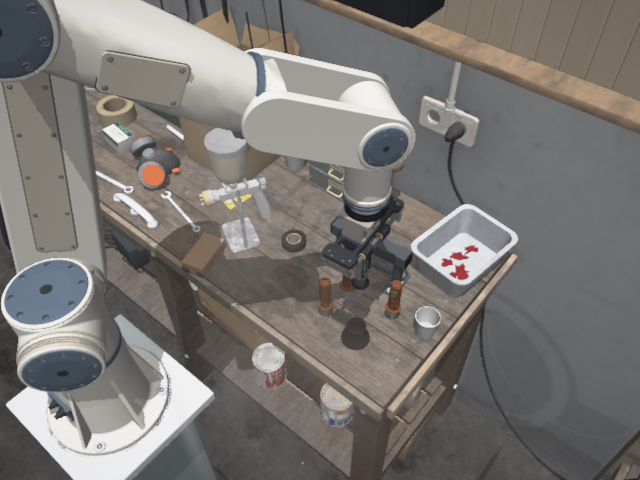

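Call:
play_rows(increments=[[0,0,0,0,0,2.5,2],[0,0,0,2.5,2,4,2],[0,0,0,5.5,4.3,4,2],[0,0,0,9,7,4,2],[0,0,0,12,9.4,4,2],[0,0,0,14.5,11.4,4,2],[0,0,0,16.3,12.8,3,2],[0,0,0,17.2,13.5,1.5,2],[0,0,0,17.2,13.5,0.5,2],[0,0,0,17.2,13.5,0,2],[0,0,0,17.2,13.5,0,2],[0,0,0,17.2,13.5,0,2]])

```text
time: 14.95
ee_pos: [0.6191, -0.1743, 0.2509]
tool_rot: [3.139, 0.003, 1.666]
force: [0.3, -0.3, -0.4]
gripper_width: 0.0255
```

```bash
python3 look.py 11 wrist scene top
python3 - <<'E'
from h import *
im=cv2.imread("pics/scene11.png");cv2.imwrite("pics/s11c.png",cv2.resize(im[150:280,300:430],None,fx=4.6,fy=4.6,interpolation=cv2.INTER_CUBIC))
E
```

```text
14.95 [ 0.6191 -0.1743  0.2509] [1.7985e+02 1.7000e-01 9.5470e+01] 0.0255 [ 0.27 -0.3  -0.39] [-0.28  0.36  1.57 -0.    1.21 -0.37]
```

View pics/wrist11.png

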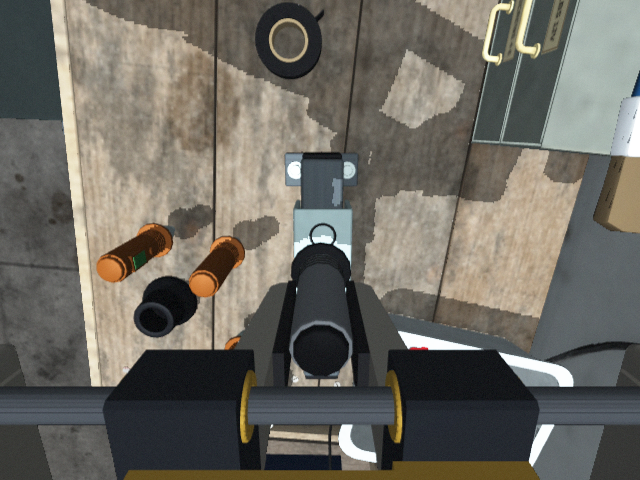

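View pics/s11c.png

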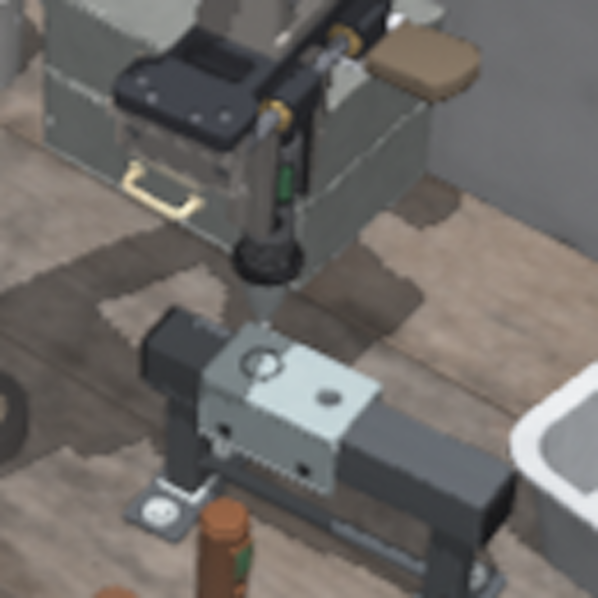

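Run:
```python
from h import *
s=json.load(open("pics/scene11.json"));o=ctrl.observe();e=o['ee_pos'];print(e,np.degrees(o['tool_rot']))
f=lambda p:((proj(s,p)-[300,150])*4.6).round(1)
print("tip",f((e[0],e[1],e[2]-.0948)),"collar",f((e[0],e[1],e[2]-.0948+.0455)),"spot",f((.6215,-.1743,.124)), "per mm x",f((.6225,-.1743,.124))-f((.6215,-.1743,.124)),"y",f((.6215,-.1733,.124))-f((.6215,-.1743,.124)))
w=json.load(open("pics/wrist11.json"));print("spot wrist",at_z(w,(322.5,236),.124), "collar", proj(w,(e[0],e[1],e[2]-.0948+.043)))
for q in("spot","foot_tip"):
  for c in("scene",):
    r=ctrl.landmark_of(q,c);print(q,[(x["position"],((np.array(x["position"])-[300,150])*4.6).round(1),x["score"]) for x in r[:2]])
im=cv2.imread("pics/wrist11.png");cv2.imwrite("pics/w11c.png",cv2.resize(im[200:390,270:380],None,fx=4,fy=3,interpolation=cv2.INTER_CUBIC))
im=cv2.imread("pics/scene11.png");cv2.imwrite("pics/s11d.png",cv2.resize(im[170:245,325:390],None,fx=8,fy=8,interpolation=cv2.INTER_CUBIC))
```

```text
[ 0.61970575 -0.17397674  0.2514718 ] [179.77968688   0.18677512  95.49638773]
tip [262.4 318.2] collar [266.3 253.8] spot [262.3 360.8] per mm x [ 1.2 -1.1] y [-1.5 -0.9]
spot wrist [ 0.62175754 -0.17426918  0.124     ] collar [320.2097637 269.3851309]
spot [([359.0, 231.4], array([271.4, 374.4]), 0.69), ([292.5, 238.2], array([-34.5, 405.7]), 0.45)]
foot_tip []
```

View pics/w11c.png

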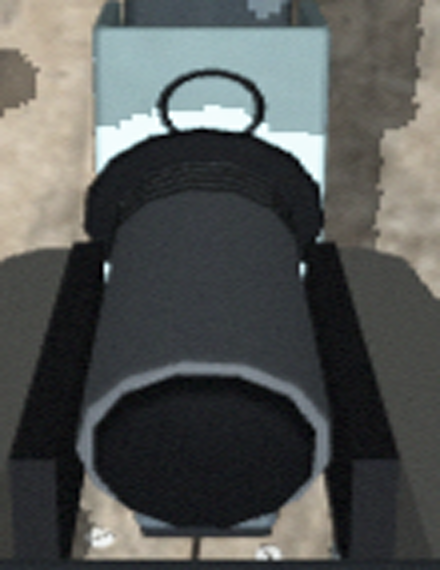

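View pics/s11d.png

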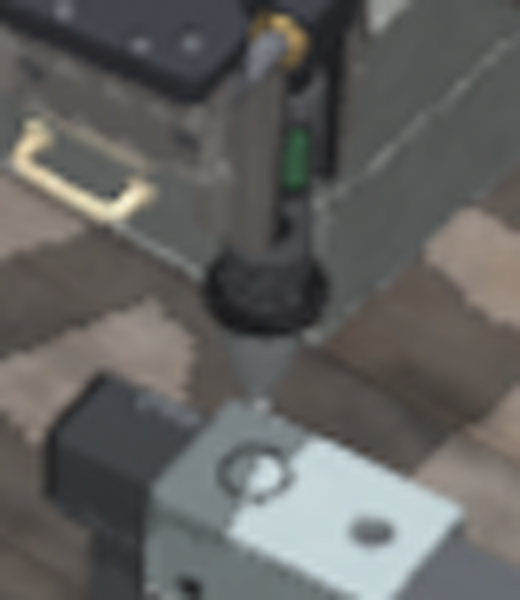

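Run:
```python
from h import *
w=json.load(open("pics/wrist11.json"));e=np.array([.6191,-.1743,.2509])
from scipy.spatial.transform import Rotation as R
T=R.from_euler('xyz',[179.85,.17,95.47],degrees=True).as_matrix()
im=cv2.imread("pics/wrist11.png");big=cv2.resize(im[200:390,270:380],None,fx=4,fy=4,interpolation=cv2.INTER_CUBIC)
th=np.linspace(0,2*np.pi,60)
for h,r,c in((.043,.0185,(0,255,255)),(.048,.0185,(0,0,255)),(.128,.013,(0,255,0)),(.132,.012,(255,0,255))):
    pts=[]
    for t in th:
        l=np.array([r*np.cos(t),r*np.sin(t),.0948-h]);p=proj(w,e+T@l);pts.append((p-[270,200])*4+1.5)
    pts=np.array(pts);print(h,(pts.min(0)/4+[270,200]).round(1),(pts.max(0)/4+[270,200]).round(1))
    cv2.polylines(big,[pts.astype(np.int32)],True,c,1)
cv2.imwrite("pics/w11o.png",big)
```

```text
0.043 [289.7 241.2] [349.8 297.5]
0.048 [289.  243.7] [350.5 301. ]
0.128 [285.8 319.3] [352.5 377.5]
0.132 [287.5 327.1] [350.7 382. ]
```

View pics/w11o.png

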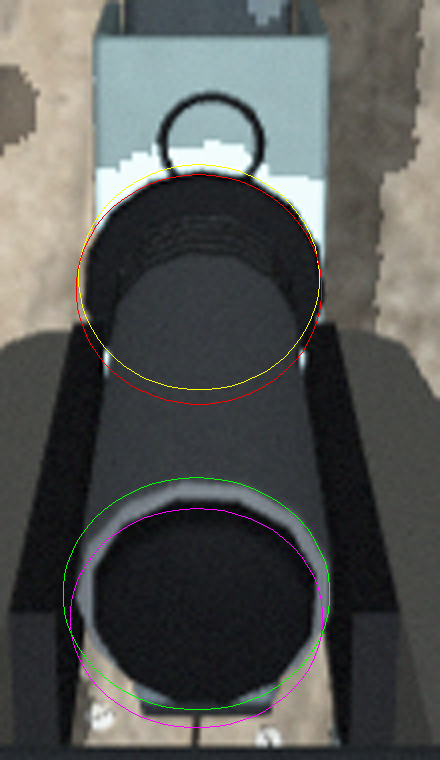

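Call:
play_rows(increments=[[0,0,0,0.18,0.06,0,2],[0,0,0,0.18,0.06,-1,2],[0,0,0,0.18,0.06,-2,2],[0,0,0,0.18,0.06,-2.6,2],[0,0,0,0.18,0.06,-2.6,2],[0,0,0,0.18,0.06,-2.6,2],[0,0,0,0.18,0.06,-2.6,2]])

```text
time: 15.9
ee_pos: [0.6218, -0.1731, 0.2256]
tool_rot: [3.138, 0.003, 1.667]
force: [0.4, 0.9, -1.2]
gripper_width: 0.0257
```

```bash
python3 look.py 12 wrist scene;python3 look.py 12b wrist
python3 - <<'E'
from h import *
im=cv2.imread("pics/scene12.png");cv2.imwrite("pics/s12d.png",cv2.resize(im[170:245,325:390],None,fx=8,fy=8,interpolation=cv2.INTER_CUBIC))
im=cv2.imread("pics/wrist12.png");cv2.imwrite("pics/w12c.png",cv2.resize(im[190:390,270:380],None,fx=3,fy=3,interpolation=cv2.INTER_CUBIC))
E
```

```text
15.9 [ 0.6218 -0.1731  0.2256] [179.77   0.19  95.51] 0.0257 [ 0.39  0.94 -1.2 ] [-0.27  0.38  1.59 -0.    1.16 -0.37]
16.0 [ 0.6218 -0.1732  0.2257] [179.75   0.19  95.51] 0.0251 [ 0.43 -0.29 -0.29] [-0.27  0.38  1.59 -0.    1.16 -0.37]
```

View pics/s12d.png

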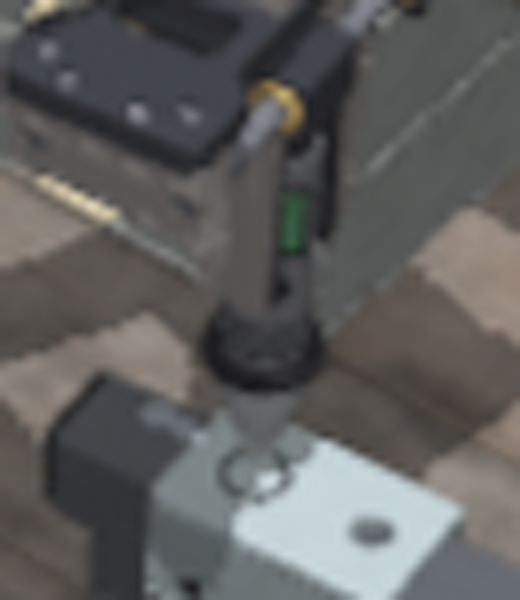

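View pics/w12c.png

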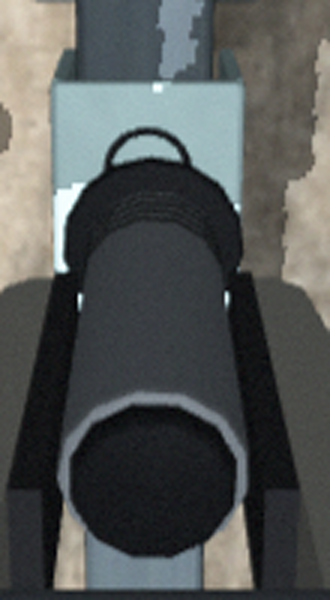

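Run:
```python
from h import *
w=json.load(open("pics/wrist12.json"));e=np.array([.6218,-.1731,.2256]);yaw=np.radians(95.5)
u=np.array([np.cos(yaw),np.sin(yaw)]);x=np.array([np.sin(yaw),-np.cos(yaw)])
im=cv2.imread("pics/wrist12.png");big=cv2.resize(im[190:300,270:380],None,fx=6,fy=6,interpolation=cv2.INTER_CUBIC)
def circ(c,z,r,col):
    pts=[]
    for t in np.linspace(0,2*np.pi,60):
        xy=e[:2]+x*(c[0]+r*np.cos(t))+u*(c[1]+r*np.sin(t));pts.append((proj(w,(*xy,z))-[270,190])*6+2.5)
    cv2.polylines(big,[np.array(pts).astype(np.int32)],True,col,1)
# ring centre local offsets to be tuned; collar tuned
zt=e[2]-.0948
circ((.0006,-.0011),zt+.043,.0185,(0,255,255))
circ((.0006,-.0011),zt+.048,.0185,(0,0,255))
circ((.0006,-.0008),.124,.010,(0,255,0))
cv2.imwrite("pics/w12o.png",big)
```

```text
(no output)
```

View pics/w12o.png

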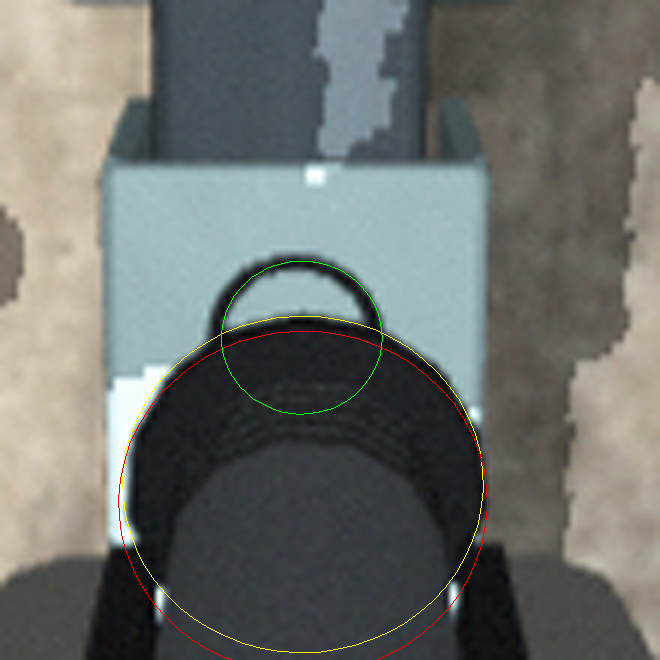

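Call:
play_rows(increments=[[0,0,0,-0.08,0.02,0,2],[0,0,0,-0.08,0.02,-0.3,2],[0,0,0,-0.08,0.02,-0.5,2],[0,0,0,-0.08,0.02,-0.5,2],[0,0,0,-0.08,0.02,-0.5,2],[0,0,0,-0.08,0.02,-0.5,2]])

```text
time: 16.65
ee_pos: [0.621, -0.173, 0.2207]
tool_rot: [3.137, 0.003, 1.667]
force: [-0.1, 0.4, -1.2]
gripper_width: 0.0253
```

```bash
python3 look.py 13 scene
python3 - <<'E'
from h import *
F=[]
for k in range(6): ctrl.camera("wrist");F.append(ctrl.observe()['force'])
print(np.mean(F,0),np.std(F,0))
im=cv2.imread("pics/scene13.png");cv2.imwrite("pics/s13d.png",cv2.resize(im[190:245,330:390],None,fx=10,fy=10,interpolation=cv2.INTER_CUBIC))
E
```

```text
16.65 [ 0.621  -0.173   0.2207] [179.76   0.2   95.51] 0.0253 [-0.11  0.37 -1.21] [-0.27  0.39  1.6  -0.    1.15 -0.37]
[ 0.06881344  0.53868964 -1.18707146] [0.40583811 0.33717468 0.5164988 ]
```

View pics/s13d.png

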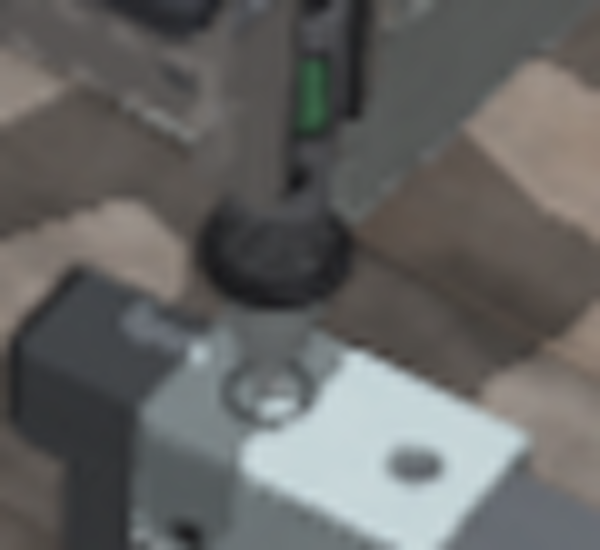

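Call:
play_rows(increments=[[0,0,0,0,0,-0.1,2],[0,0,0,0,0,-0.2,2],[0,0,0,0,0,-0.3,2],[0,0,0,0,0,-0.4,2],[0,0,0,0,0,-0.4,2],[0,0,0,0,0,-0.4,2]])

```text
time: 17.6
ee_pos: [0.6211, -0.173, 0.2168]
tool_rot: [3.137, 0.003, 1.667]
force: [-1.0, 0.7, 1.1]
gripper_width: 0.0254
```

```bash
cat > ff.py <<'E'
from h import *
F=[]
for k in range(8): ctrl.camera("wrist");F.append(ctrl.observe()['force'])
print(np.mean(F,0),np.std(F,0),ctrl.observe()['ee_pos'],np.degrees(ctrl.observe()['tool_rot']))
E
python3 ff.py
```

```text
[-0.48770356  0.19842544  0.66607379] [0.63347438 0.40329849 0.45492139] [ 0.6210675  -0.17300569  0.21677037] [179.74415421   0.19851682  95.51426322]
```

Force rose 1.85 N, which gives 1.75 mm of foot travel. Geometry gives 2.0 mm, so they agree. I'll press another 2 mm.

Call:
play_rows(increments=[[0,0,0,0,0,-0.07,2],[0,0,0,0,0,-0.14,2],[0,0,0,0,0,-0.21,2],[0,0,0,0,0,-0.21,2],[0,0,0,0,0,-0.21,2]])

```text
time: 18.5
ee_pos: [0.6211, -0.173, 0.2147]
tool_rot: [3.137, 0.003, 1.667]
force: [-1.1, -1.2, 1.9]
gripper_width: 0.0254
```

```bash
python3 ff.py; python3 look.py 14 scene wrist top
python3 - <<'E'
from h import *
im=cv2.imread("pics/scene14.png");cv2.imwrite("pics/s14d.png",cv2.resize(im[190:245,330:390],None,fx=10,fy=10,interpolation=cv2.INTER_CUBIC))
E
```

```text
[-0.4707528  -0.03257458  1.98684568] [0.35207092 0.26111575 0.35834378] [ 0.62109975 -0.172983    0.2147262 ] [179.73675494   0.20005348  95.51304246]
18.9 [ 0.6211 -0.173   0.2147] [179.74   0.2   95.51] 0.0253 [ 0.19 -0.21  1.3 ] [-0.27  0.39  1.61 -0.    1.14 -0.37]
```

View pics/s14d.png

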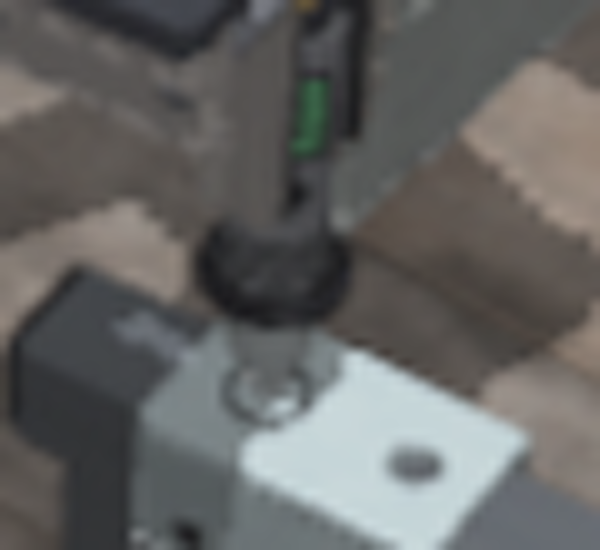

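View pics/wrist14.png

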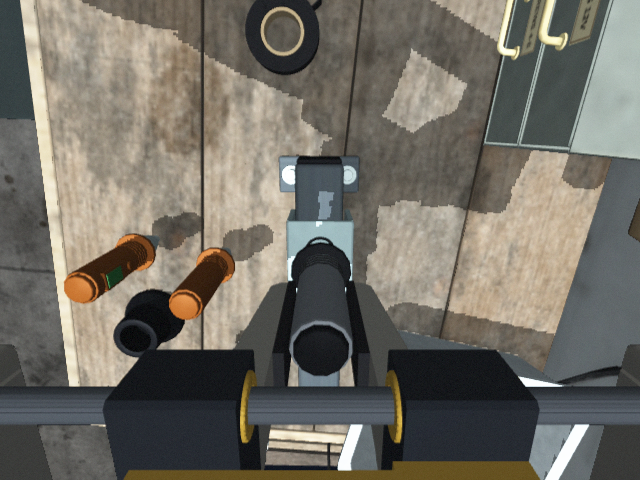

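View pics/scene14.png

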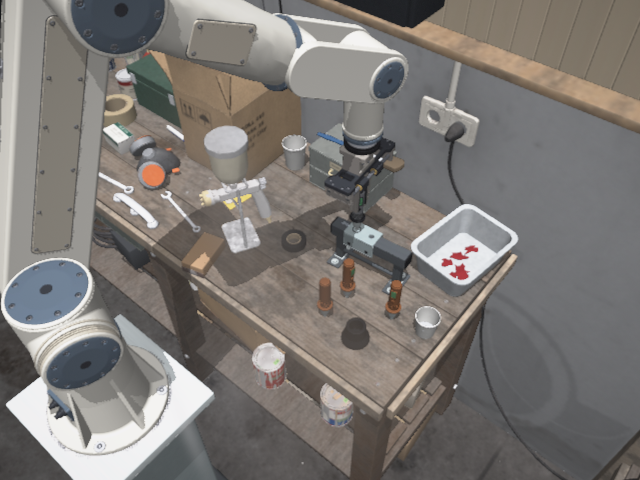

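The foot stands inside the ring (ring centre (268,394) in the crop). Force is 3.2 N above the free baseline, about half travel. The bystanders look unmoved, so I'm handing in.

```bash
python3 -c "
from plant import ctrl
print(ctrl.hand_in())"
```

```text
the job is handed in; nothing more can be done
None
```

The job is handed in: the saddle sits on the bar, released, and the gauge is standing on the ringed spot, still held and pressed about half way. It finished at about 19 s of the 64 s allowed; no verdict was reported.

- **Saddle:** I lowered it over the bar until it made light contact, with about 8 N rise at the expected home height, then let go. It sits about 20 mm off the bar's centre, within the 60 mm limit. Triangulation put its top at z ≈ 0.121 m against the expected 0.124 m, which is about the calibration's accuracy.
- **Gauge:** I took the grey one from the black dock and left the three brown look-alikes alone. The tool is within about 0.3° of vertical. The foot stands inside the ring and looks within about 1 mm of its centre.
- **Press:** The force is about 3.2 N above the free baseline, which the spring rate turns into 3.95 mm. Geometry gives about 4.1 mm of the 8 mm travel.
- **Bystanders:** The sanding block, tape roll and cup looked unmoved in the pictures.

**Disagreements:** The cameras differed by about 1 mm on where the spot and the gauge axis were, so I used a compromise between them. I first took the seated saddle's top to be at 0.164 m, and that mismatch led me to the correct 0.124 m. The network found no "foot_tip" in the scene picture and placed the spot about 3 pixels off, so I used my own readings.

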